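# Balance and close a centrifuge rotor

### The job

Balance the bench centrifuge and close its rotor: three vials are already loaded, so stand each of the three loose vials in the free well straight across the rotor from the loaded vial with the same cap colour, all the way down. Then put the round aluminium lid on the rotor, its knob up and over the spindle, so that it sits fully down and level. Leave the loaded vials in their wells, and do not shift the green-capped bottle or the timer beside the loose ones.

Things in the scene. Friction and masses are not known exactly. Their poses are not given: they have to be found in the camera images.
- rotor: Dark grey centrifuge rotor, 168 mm wide. Origin: centre of underside, z up. Deck at z = 32 mm (96 above worktop). Six wells on a 60 mm radius at 0, 60 .. 300 deg from its x axis, 32 mm wide (mouth 40), floor at z = 8; a seated vial stands 30 proud. Central post 32 thick up to z = 72 (lid seat), then 11 mm pin to z = 94. Turns stiffly (0.12 N m). Fixed white housing with collar 216 wide, 74 high.
- rotor_lid: Round aluminium lid, 164 mm wide, right way up at the left, before a tall steel bath. Origin: centre of underside, z up. Plate top at z = 10 mm; central black knob 28 mm thick, z = 10 to 40 (foot 33 wide up to 14): hold it there. In its underside a bore 16 wide (mouth 24), 28 deep, goes over the pin; seated, this origin is on the rotor axis at z = 72 in the rotor frame. About 0.14 kg.
- red_vial: Glass screw-cap vial, red cap, pink contents. 29 mm cap diameter, 27 mm body, 54 mm tall over all, the ribbed cap being the top 12 mm. Loose one, standing on the worktop at the right of the centrifuge at the start. Origin: centre of the underside, z up along the vial. Mass about 0.03 kg.
- blue_vial: Glass screw-cap vial, blue cap, pale yellow contents. 29 mm cap diameter, 27 mm body, 54 mm tall over all, the ribbed cap being the top 12 mm. Loose one, standing on the worktop at the right of the centrifuge at the start. Origin: centre of the underside, z up along the vial. Mass about 0.03 kg.
- white_vial: Glass screw-cap vial, white cap, clear contents. 29 mm cap diameter, 27 mm body, 51 mm tall over all, the ribbed cap being the top 12 mm. Loose one, standing on the worktop at the right of the centrifuge at the start. Origin: centre of the underside, z up along the vial. Mass about 0.03 kg.
- red_loaded: Glass screw-cap vial, red cap, pink contents. 29 mm cap diameter, 27 mm body, 54 mm tall over all, the ribbed cap being the top 12 mm. Already loaded in one of the rotor's wells; stays there. Origin: centre of the underside, z up along the vial. In the well its origin is at z = +8 mm in the rotor's frame.
- blue_loaded: Glass screw-cap vial, blue cap, pale yellow contents. 29 mm cap diameter, 27 mm body, 54 mm tall over all, the ribbed cap being the top 12 mm. Already loaded in one of the rotor's wells; stays there. Origin: centre of the underside, z up along the vial. In the well its origin is at z = +8 mm in the rotor's frame.
- white_loaded: Glass screw-cap vial, white cap, clear contents. 29 mm cap diameter, 27 mm body, 51 mm tall over all, the ribbed cap being the top 12 mm. Already loaded in one of the rotor's wells; stays there. Origin: centre of the underside, z up along the vial. In the well its origin is at z = +8 mm in the rotor's frame.
- green_bottle: Bystander: clear reagent bottle with a green cap, 60 mm across, 147 mm tall, standing behind the loose vials. Origin: centre of the underside.
- timer: Bystander: flat white bench timer, 62 x 62 x 19 mm, lying in front of the loose vials. Origin: centre of the underside.
Not all that is in view belongs to the job. Leave any black, orange or turquoise look-alike of the white_vial alone.

How it is judged:
By the outcome, as a careful person would: the job done as asked, in the order asked, and still so for the second after the job is handed in, with the robot touching nothing.
It also fails if it takes over 112 s, if anything falls off the work surface, if the arm or the gripper's body presses on something with over 40 N, if the wrist force passes 120 N, or if a joint passes its speed limit or range.

### The arm

A 6-joint arm with a two-finger parallel gripper is mounted at the origin on a cart in front of the work surface, level with it; the furniture and walls round the work are solid. World frame = base frame: x ahead of the robot, y to its left, z up, the work surface at z = 0. Lengths are in m, angles in rad, forces in N, time in s.
With the tool pointing down it reaches from about 0.35 to 0.85 m from the base axis. Payload 8.1 kg.
Tool frame: the origin (TCP) lies between the finger pads; the fingertips stand r.tip_reach ahead of it and the grasp point (between the pads) lies 3 mm ahead of it (r.tip_reach is the distance from the TCP to the fingertips, in m); z points along the fingers, y is the line along which they close (so a half turn about z gives the same grasp; the last joint's range is limited). The gripper opens to 85 mm and grips with 20 to 120 N. Pads are 22 mm wide; open, the fingers measure 114 mm over their backs; the gripper's body (76 mm by 85 mm) begins 54 mm behind the grasp point. The pads swing forward as they close: fully open they stand 13 mm farther back than shut.
Start: joints at [1.22, 0.13, 1.488, -0, 1.523, -0.085], TCP at [0.158, 0.579, 0.253] pointing down, gripper open.
Joint ranges: [-2.96, 2.96], [-0.89, 2.26], [0.02, 2.5], [-1.34, 4.48], [0, 2.73], [-2.66, 2.66]. Speed limits (rad/s): [2.39, 2.39, 2.79, 3.14, 3.14, 3.14].

### API

Orientations are given as a 3x3 rotation matrix whose columns are the frame's x, y, z axes.
In Python, from rig import r gives the robot as it stands.
- The arm moves only by the tool step_arm, never from a script. Its argument "moves" is text: rows parted by semicolons, each of 6 numbers parted by spaces: the shift along the world's x, y, z in m, then the turn, a rotation vector about the world's x, y, z in degrees. In form: x y z wx wy wz; .... A call has 1 to 8 rows; each row shifts and turns the commanded pose from where the row before left it; what a row does not reach is not made up. A row lasts 1/10 s, in which the tool goes at most 50 mm and 8.59 degrees, less where a joint would pass 70% of its speed; a pose out of reach is approached as far as the arm can. A call with a gripper value outside its range is refused whole. "grip" is the opening, from 0 (shut) to 1 (fully open), set as the call begins (left out, the last holds). The fingers move at their own pace and stop on an object; "grip_force" is the grip in N (left out, the last holds). Time passes only in rows, so rows that do not move let the fingers close. It gives the time, the measured TCP pose, the force, the opening and the grip force at its end, in the units of the state.
- r.sense(): the state, without advancing time (a new reading comes with each control period).
- r.snapshot(name): name is "scene" or "top" or "wrist"; returns the picture (400x640x3 uint8, red, green, blue); there is no depth.
- r.camera_params(name): a dict with "vfov" (degrees; the focal length in pixels is half the picture's height over the tangent of half this angle, whatever the lens; pixels are square), "cx", "cy" (the principal point, pixels), "cam_to_world" (4x4, takes a point from camera to world coordinates). Camera axes: x right, y down, z forward; pixel columns grow to the right and rows downward; lengths in m; the calibration is good to about 2 mm. A picture is of the moment at which its call begins: read the wrist's pose just before it. camera_params takes no time and is no camera call; for the wrist camera it gives the pose at the moment of the call.
- r.hand_in(): hands the job in; it is judged then, once.
The state is a dict: "t": time; "qpos": joint angles; "joint_velocities": joint speeds; "joint_efforts": joint torques, N m; "position": TCP position; "eef_rot": TCP orientation; "wrist_force": force on the tool from outside, world axes, zero at the start; "wrist_torque": the same for the moment, N m; "width": finger opening in m; "gripper_force": force on a finger pad.
Only numpy, scipy, OpenCV 4.12 (cv2) and the standard library are available. Lean on these libraries where they do the work, as an engineer would, in place of code of your own. Each camera call takes 0.05 s, during which the arm holds its last target. There are 200 camera calls.

## Working session

There is one attempt and no reset: what is moved stays moved. The work goes in short steps, Python scripts to look and compute and a tool call to move; the robot and the scene stay as the last step left them, time stands still between calls to the robot, and variables do not carry over. Pictures are saved under pics/ and viewed, at most 14 in all, crops included, and the job is handed in when it is done.

Besides the shell and the picture viewer there is one more tool, called after "Call:" as name(argument=value, ...) on one line, values as JSON. step_arm: Moves the arm, as the interface text tells. Its arguments: {"type":"object","properties":{"moves":{"type":"string"},"grip":{"type":"number"},"grip_force":{"type":"number"}},"required":["moves"]}

```bash
mkdir -p pics; ls; python3 - <<'E'
from rig import r
import cv2,numpy as np
s=r.sense(); print({k:np.round(v,3).tolist() for k,v in s.items()}, r.tip_reach)
for n in ("scene","top","wrist"):
    p=r.camera_params(n); print(n,p["vfov"],p["cx"],p["cy"],np.round(p["cam_to_world"],4).tolist())
    im=r.snapshot(n); cv2.imwrite(f"pics/{n}0.png",im[:,:,::-1])
E
```

```text
pics
{'t': 0.0, 'qpos': [1.22, 0.131, 1.489, -0.0, 1.523, -0.085], 'joint_velocities': [-0.002, -0.0, -0.001, -0.002, 0.001, -0.001], 'joint_efforts': [0.001, -56.942, -50.054, -0.0, 0.015, -0.0], 'position': [0.157, 0.578, 0.252], 'eef_rot': [[-0.965, 0.263, -0.001], [0.263, 0.965, -0.002], [0.0, -0.002, -1.0]], 'wrist_force': [-0.185, 0.912, -0.414], 'wrist_torque': [0.009, 0.023, 0.007], 'gripper_force': 0.0, 'width': 0.085} 0.022
scene 44.61325054849568 322.5956848219769 198.93882039448397 [[-0.4844, -0.5576, 0.6741, -0.3676], [-0.8748, 0.3064, -0.3752, 0.4425], [0.0027, -0.7715, -0.6362, 0.8682], [0.0, 0.0, 0.0, 1.0]]
top 52.44304657094157 314.2480655391133 201.76904303573284 [[-0.0221, -0.9913, 0.1295, 0.345], [-0.9997, 0.0235, 0.0097, -0.0298], [-0.0126, -0.1293, -0.9915, 1.3722], [0.0, 0.0, 0.0, 1.0]]
wrist 59.45095909773307 318.8720551670503 193.14136818385134 [[0.2634, 0.9174, 0.2983, 0.0816], [0.9647, -0.2505, -0.0816, 0.5985], [-0.0002, 0.3093, -0.951, 0.3723], [0.0, 0.0, 0.0, 1.0]]
```

View pics/top0.png

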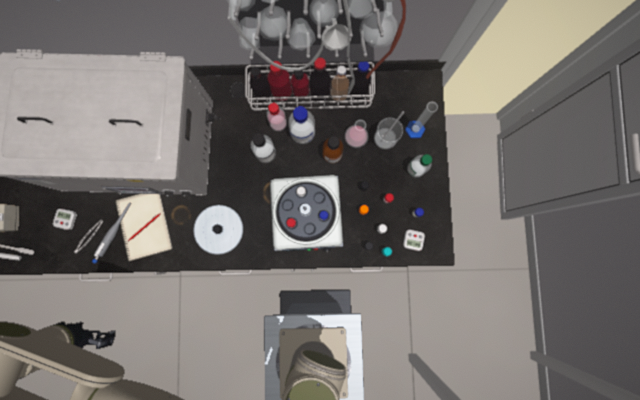

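View pics/scene0.png

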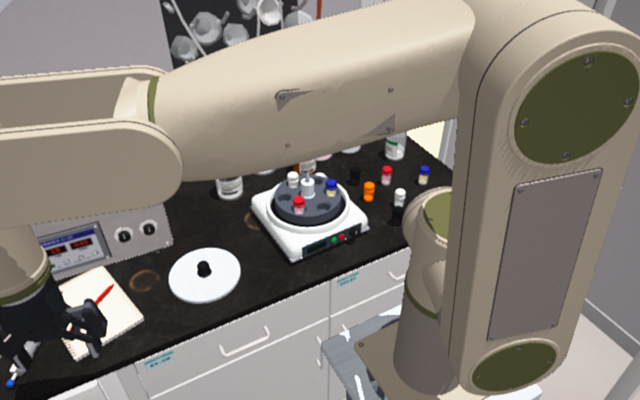

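The top view shows these positions in pixels:
- **Rotor and lid:** rotor at (306,210), lid at (218,230).
- **Loaded vials:** white (301,191), red (292,223), blue (324,215).
- **Loose vials:** red (389,198), blue (418,212), white (382,228).
- **Look-alikes, to leave alone:** orange (364,210), black (365,186) and (368,244), turquoise (387,252).
- **Bystanders:** timer (414,240), green bottle (420,165).

Red and blue tops on the rack and the back bottles could also be mistaken for vials, as could the loaded vials themselves.

```bash
cat > h.py <<'E'
from rig import r
import cv2,numpy as np
def cam(n):
    p=r.camera_params(n); return p,200/np.tan(np.radians(p["vfov"]/2))
def onplane(c,u,v,z):
    p,f=c; M=np.array(p["cam_to_world"]); d=M[:3,:3]@np.array([(u-p["cx"])/f,(v-p["cy"])/f,1]); o=M[:3,3]
    return o+d*(z-o[2])/d[2]
def proj(c,P):
    p,f=c; M=np.array(p["cam_to_world"]); q=M[:3,:3].T@(np.asarray(P)-M[:3,3]); return np.array([p["cx"]+f*q[0]/q[2],p["cy"]+f*q[1]/q[2]])
def mask(im,col):
    h=cv2.cvtColor(im,cv2.COLOR_RGB2HSV); H,S,V=[h[...,i].astype(int) for i in range(3)]
    m={"red":((H<6)|(H>172))&(S>150)&(V>90),"blue":(H>110)&(H<130)&(S>150)&(V>60),"white":(S<40)&(V>200),
       "green":(H>60)&(H<88)&(S>100)&(V>40),"orange":(H>8)&(H<20)&(S>180)&(V>120)}[col]
    return m.astype(np.uint8)
def blobs(m,amin=8):
    n,l,s,c=cv2.connectedComponentsWithStats(m); return [(c[i].round(1),s[i].tolist()) for i in range(1,n) if s[i,4]>=amin]
E
python3 - <<'E'
from h import *
im=cv2.imread("pics/top0.png")[:,:,::-1]; c=cam("top")
for col,z in (("red",.054),("blue",.054),("white",.051),("orange",.05)):
    for (u,v),s in blobs(mask(im,col)):
        if 260<u<450 and 150<v<262: print(col,u,v,s[2:],onplane(c,u,v,z).round(3),"loaded:",onplane(c,u,v,.126).round(3))
for nm,u,v,z in (("lid",218,230,.04),("rotorpin",305.5,209.5,.158),("housing tl",271,177,.0),("bl",277,248,.07),("tr",338,177,.07),("br",342,247,.07),("bottle",424,161,.147),("timer",414,240,.019),("bathfront",150,180,.25),("lidL",194,230,.01),("lidR",243,230,.01)): print(nm,onplane(c,u,v,z).round(3))
E
```

```text
red 389.1 197.1 [9, 9, 63] [ 0.527 -0.262  0.054] loaded: [ 0.517 -0.249  0.126]
red 290.8 222.2 [9, 9, 63] [0.452 0.061 0.054] loaded: [0.446 0.056 0.126]
blue 419.0 211.6 [9, 8, 55] [ 0.477 -0.357  0.054] loaded: [ 0.47  -0.339  0.126]
blue 323.4 214.6 [8, 8, 50] [ 0.474 -0.046  0.054] loaded: [ 0.467 -0.045  0.126]
white 420.0 167.1 [5, 5, 14] [ 0.625 -0.369  0.051] loaded: [ 0.609 -0.35   0.126]
white 307.9 215.5 [68, 72, 1375] [0.473 0.005 0.051] loaded: [0.466 0.003 0.126]
white 300.8 190.3 [7, 7, 38] [0.557 0.027 0.051] loaded: [0.545 0.023 0.126]
white 305.0 208.7 [10, 10, 61] [0.495 0.014 0.051] loaded: [0.487 0.011 0.126]
white 382.5 228.0 [6, 7, 38] [ 0.426 -0.237  0.051] loaded: [ 0.422 -0.225  0.126]
white 413.6 239.3 [19, 19, 141] [ 0.388 -0.335  0.051] loaded: [ 0.385 -0.318  0.126]
orange 363.8 209.1 [9, 10, 71] [ 0.49  -0.178  0.05 ] loaded: [ 0.481 -0.17   0.126]
lid [0.433 0.302 0.04 ]
rotorpin [0.481 0.009 0.158]
housing tl [0.614 0.13  0.   ]
bl [0.369 0.105 0.07 ]
tr [ 0.595 -0.096  0.07 ]
br [ 0.368 -0.102  0.07 ]
bottle [ 0.623 -0.358  0.147]
timer [ 0.386 -0.344  0.019]
bathfront [0.565 0.443 0.25 ]
lidL [0.437 0.39  0.01 ]
lidR [0.433 0.225 0.01 ]
```

Call:
step_arm(moves="0.018 -0.042 0.006 0 0 0;0.018 -0.042 0.006 0 0 0;0.018 -0.042 0.006 0 0 0;0.018 -0.042 0.006 0 0 0;0.018 -0.042 0.006 0 0 0;0.018 -0.042 0.006 0 0 0;0.018 -0.042 0.006 0 0 0;0.018 -0.042 0.006 0 0 0")

```text
t: 0.95
position: [0.3017, 0.2413, 0.3014]
eef_rot: [[-0.965, 0.262, 0.0], [0.262, 0.965, 0.0], [-0.0, 0.0, -1.0]]
wrist_force: [1.5, 0.1, 0.1]
width: 0.0853
gripper_force: 0.0
```

Call:
step_arm(moves="0.018 -0.042 0 0 0 0;0.018 -0.042 0 0 0 0;0.018 -0.042 0 0 0 0;0.018 -0.042 0 0 0 0;0.018 -0.042 0 0 0 0;0 -0.02 0 0 0 0;0 0 0 0 0 0;0 0 0 0 0 0")

```text
t: 1.75
position: [0.3914, 0.0129, 0.3011]
eef_rot: [[-0.964, 0.264, -0.0], [0.264, 0.964, 0.0], [0.001, 0.0, -1.0]]
wrist_force: [-0.1, -0.3, 0.7]
width: 0.0855
gripper_force: 0.0
```

```bash
python3 - <<'E'
from h import *
c=cam("wrist"); im=r.snapshot("wrist"); cv2.imwrite("pics/w1.png",im[:,:,::-1]); np.save("w1.npy",np.array(c[0]["cam_to_world"]))
s=r.sense(); print(s["t"],s["position"].round(3),s["eef_rot"].round(3).tolist(),s["wrist_force"].round(1))
for nm,P in (("rotor",(.485,.008,.096)),("pin",(.481,.009,.158))): print(nm,proj(c,P).round(1))
for col in("red","blue","white"):
    for (u,v),q in blobs(mask(im,col),60): print(col,u,v,q,onplane(c,u,v,.126 if col!="white" else .123).round(4))
E
```

```text
1.8 [0.391 0.013 0.301] [[-0.965, 0.263, -0.0], [0.263, 0.965, 0.0], [0.0, 0.0, -1.0]] [-0.4  0.4  0. ]
rotor [338.6 252.4]
pin [342.6 281.9]
red 380.7 214.8 [366, 201, 30, 30, 473] [0.4429 0.0564 0.126 ]
red 134.0 311.4 [125, 303, 21, 17, 175] [ 0.4785 -0.2019  0.126 ]
blue 282.6 258.9 [269, 246, 28, 28, 435] [ 0.462  -0.0423  0.126 ]
blue 48.4 299.4 [37, 287, 26, 24, 290] [ 0.4434 -0.2769  0.126 ]
white 477.3 10.2 [445, 0, 71, 28, 242] [0.2993 0.1636 0.123 ]
white 574.7 116.3 [506, 46, 134, 142, 14030] [0.4008 0.2319 0.123 ]
white 167.1 101.1 [131, 92, 72, 21, 284] [ 0.299  -0.0917  0.123 ]
white 404.8 139.5 [389, 110, 35, 60, 1344] [0.3822 0.0911 0.123 ]
white 288.4 218.3 [219, 126, 201, 208, 6570] [ 0.4251 -0.0257  0.123 ]
white 44.3 222.1 [16, 199, 55, 45, 1248] [ 0.3691 -0.2428  0.123 ]
white 120.7 240.6 [110, 231, 22, 20, 318] [ 0.4049 -0.1833  0.123 ]
white 345.0 271.0 [329, 258, 34, 30, 572] [0.4919 0.011  0.123 ]
```

View pics/w1.png

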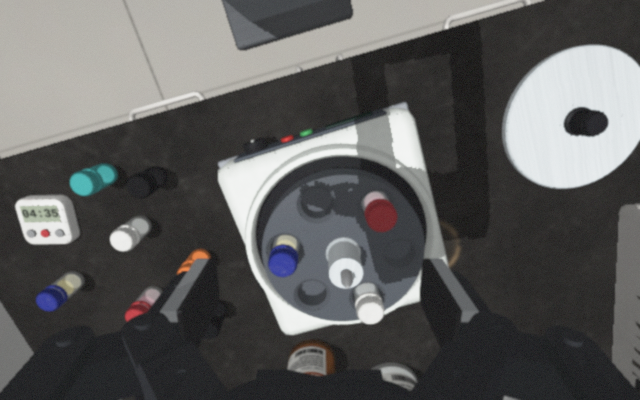

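The wrist view at TCP (0.39,0.01) shows the post and pin at (346,270) and the loaded caps: red (380,215), blue (283,260), white (370,310). The free wells are at about (317,198), (400,250) and (312,293). The loose white, blue and red vials are at the left, and the lid knob is at (590,122).

```bash
python3 - <<'E'
from h import *
im=cv2.imread("pics/w1.png")
cv2.imwrite("pics/w1c.png",cv2.resize(im[140:340,240:440],None,fx=3,fy=3,interpolation=cv2.INTER_CUBIC))
E
```

```text
(no output)
```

View pics/w1c.png

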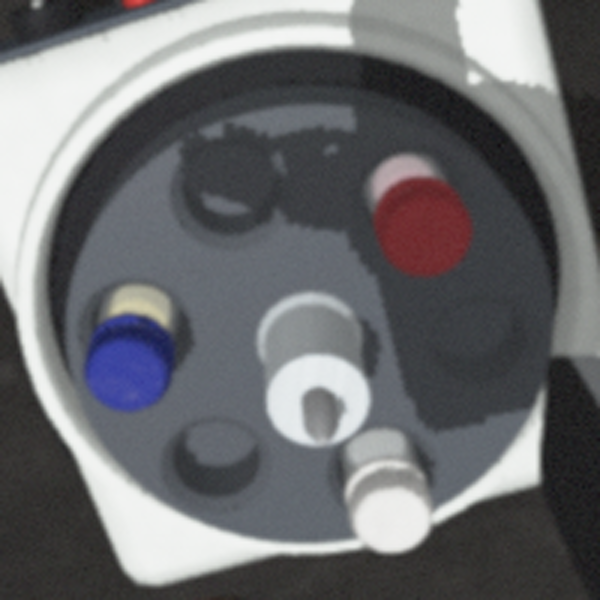

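The crop shows the cap-top centres at (424,227) red, (129,373) blue and (391,514) white. The post top is at (318,400), the pin tip at (322,436), and the free wells at about (230,185), (217,458) and (475,335).

```bash
python3 - <<'E'
from h import *
c=cam("wrist"); c[0]["cam_to_world"]=np.load("w1.npy")
w=lambda x,y,z: onplane(c,240+x/3,140+y/3,z)
R=w(424,227,.126);B=w(129,373,.126);W=w(391,514,.123);P=w(318,400,.136);T=w(322,436,.158)
print(R,B,W,P,T); C=(R+B+W)/3; print("C",C.round(4))
for n,q in zip("RBW",(R,B,W)):
    d=(q-C)[:2]; print(n,np.hypot(*d).round(4),np.degrees(np.arctan2(d[1],d[0])).round(1))
for p in ((230,185),(217,458),(475,335)): 
    d=(w(*p,.096)-C)[:2]; print(w(*p,.096).round(4),np.hypot(*d).round(4),np.degrees(np.arctan2(d[1],d[0])).round(1))
E
```

```text
[0.44384479 0.05674441 0.126     ] [ 0.46756848 -0.04367424  0.126     ] [0.54329805 0.02444371 0.123     ] [0.48686619 0.01229236 0.136     ] [0.48538445 0.01213644 0.158     ]
C [0.4849 0.0125 0.125 ]
R 0.0604 132.9
B 0.0588 -107.1
W 0.0596 11.6
[0.4255 0.001  0.096 ] 0.0605 -169.0
[ 0.5242 -0.0312  0.096 ] 0.0587 -48.1
[0.5006 0.0676 0.096 ] 0.0573 74.1
```

Call:
step_arm(moves="-0.002 -0.04 -0.006 0 0 0;-0.002 -0.04 -0.006 0 0 0;-0.002 -0.04 -0.006 0 0 0;-0.002 -0.04 -0.006 0 0 0;-0.002 -0.04 -0.006 0 0 0;0 -0.04 0 0 0 0;0 -0.04 0 0 0 0;0 0 0 0 0 0", grip=0.7)

```text
t: 2.6
position: [0.3817, -0.2694, 0.2709]
eef_rot: [[-0.964, 0.264, -0.001], [0.264, 0.964, -0.001], [0.0, -0.001, -1.0]]
wrist_force: [-0.8, 0.9, -0.6]
width: 0.0601
gripper_force: 0.0
```

```bash
python3 - <<'E'
from h import *
c=cam("wrist"); im=r.snapshot("wrist"); cv2.imwrite("pics/w2.png",cv2.resize(im[:,:,::-1],(800,500),interpolation=cv2.INTER_CUBIC)); np.save("w2.npy",np.array(c[0]["cam_to_world"]))
print(r.sense()["position"])
for n,P in (("red",(.527,-.262,.054)),("blue",(.477,-.357,.054)),("white",(.426,-.237,.051))):print(n,proj(c,P))
for col in("red","blue","white"):
    for (u,v),q in blobs(mask(im,col),150): print(col,u,v,q,onplane(c,u,v,.054 if col!="white" else .051).round(4))
E
```

```text
[ 0.38183333 -0.26747088  0.27088586]
red [360.64342416 285.27519563]
blue [264.8219039  266.83610899]
white [361.4689045  195.12740815]
red 359.7 283.2 [348, 271, 25, 25, 468] [ 0.5242 -0.2624  0.054 ]
blue 608.4 208.0 [585, 191, 45, 36, 846] [0.5057 0.004  0.054 ]
blue 264.5 264.3 [253, 252, 26, 26, 377] [ 0.474  -0.3564  0.054 ]
white 199.9 66.0 [2, 0, 572, 306, 45051] [ 0.266  -0.3508  0.051 ]
white 44.4 131.0 [0, 43, 90, 176, 374] [ 0.2815 -0.5169  0.051 ]
white 635.7 76.7 [630, 64, 10, 28, 187] [0.381  0.0329 0.051 ]
white 518.4 132.4 [483, 85, 91, 109, 4902] [ 0.404  -0.0762  0.051 ]
white 256.1 176.8 [227, 150, 58, 54, 2547] [ 0.379  -0.3347  0.051 ]
white 576.7 195.2 [568, 185, 18, 20, 247] [ 0.4844 -0.0248  0.051 ]
white 544.5 276.8 [504, 232, 136, 74, 3596] [ 0.5724 -0.0635  0.051 ]
white 291.5 352.1 [278, 333, 34, 41, 785] [ 0.5966 -0.363   0.051 ]
white 592.3 356.7 [575, 346, 43, 29, 441] [ 0.6992 -0.016   0.051 ]
white 173.1 388.8 [152, 374, 38, 26, 699] [ 0.6114 -0.5215  0.051 ]
white 464.2 389.0 [450, 375, 32, 25, 601] [ 0.7081 -0.1717  0.051 ]
```

View pics/w2.png

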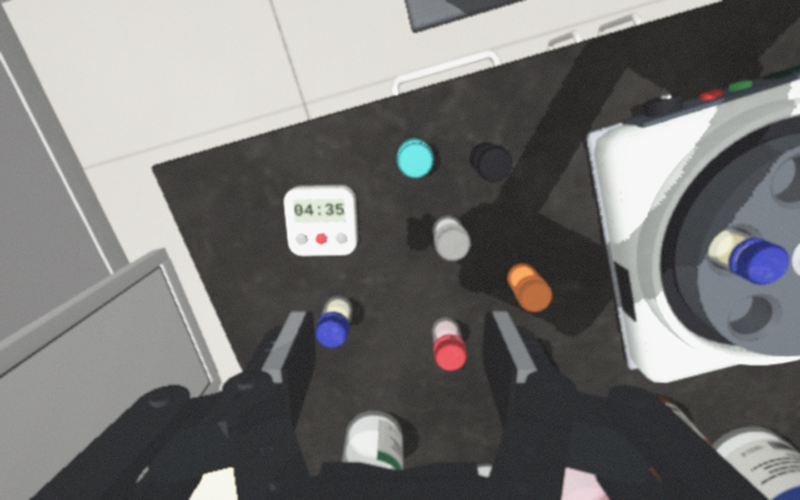

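The wrist view (800x500) shows the loose red cap top at (450,353) with pink contents, blue at (331,331) with pale yellow contents, and white at (455,243). The look-alikes are orange (530,290), black (492,162) and turquoise (415,158), all clearly different. The vials stand clear of the timer and the bottle.

```bash
python3 - <<'E'
from h import *
c=cam("wrist"); c[0]["cam_to_world"]=np.load("w2.npy")
for n,u,v,z in (("red",450,353,.054),("blue",331,331,.054),("white",455,243,.051)): print(n,onplane(c,u/1.25,v/1.25,z).round(4))
im=cv2.imread("pics/w2.png"); cv2.imwrite("pics/w2c.png",cv2.resize(im[200:400,290:560],None,fx=2.5,fy=2.5,interpolation=cv2.INTER_CUBIC))
E
```

```text
red [ 0.5233 -0.2618  0.054 ]
blue [ 0.4746 -0.3562  0.054 ]
white [ 0.4259 -0.2343  0.051 ]
```

View pics/w2c.png

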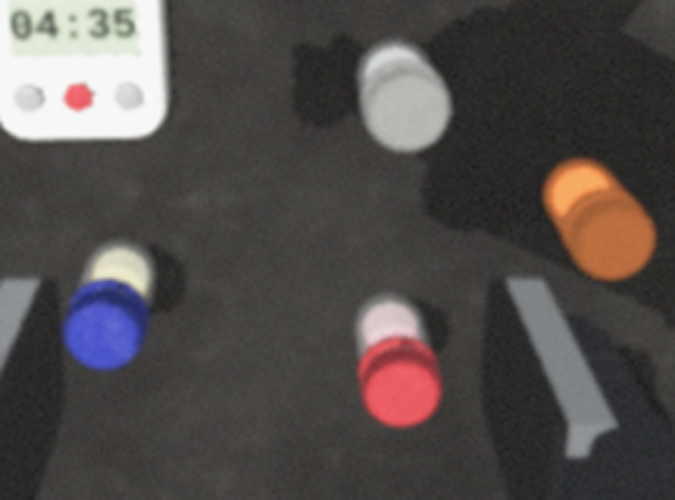

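Call:
step_arm(moves="0.0358 0.0012 -0.035 0 0 -8.1;0.0358 0.0012 -0.035 0 0 -8.1;0.0358 0.0012 -0.035 0 0 -8.1;0.0358 0.0012 -0.035 0 0 -8.1;0 0 0 0 0 0;0 0 0 0 0 0")

```text
t: 3.25
position: [0.5244, -0.2592, 0.1294]
eef_rot: [[-0.678, 0.735, -0.004], [0.735, 0.678, 0.003], [0.005, -0.001, -1.0]]
wrist_force: [0.8, -0.2, 0.5]
width: 0.0598
gripper_force: 0.0
```

The crop confirms the choice: red cap with pink contents at (401,386), blue with pale yellow at (104,328), white at (407,105). The orange one at (610,235) is a decoy.

Call:
step_arm(moves="0 -0.003 -0.03 0 0 0;0 0 -0.03 0 0 0;0 0 -0.018 0 0 0;0 0 0 0 0 0;0 0 0 0 0 0")

```text
t: 3.75
position: [0.5255, -0.2655, 0.0565]
eef_rot: [[-0.675, 0.738, 0.003], [0.738, 0.675, -0.002], [-0.003, 0.001, -1.0]]
wrist_force: [0.1, 0.2, 0.3]
width: 0.0595
gripper_force: 0.0
```

Call:
step_arm(moves="0 0 0 0 0 0;0 0 0 0 0 0;0 0 0 0 0 0;0 0 0 0 0 0;0 0 0 0 0 0;0 0 0 0 0 0", grip=0, grip_force=25)

```text
t: 4.35
position: [0.5261, -0.2661, 0.0558]
eef_rot: [[-0.674, 0.739, 0.003], [0.739, 0.674, -0.002], [-0.004, 0.001, -1.0]]
wrist_force: [-0.2, 0.5, 7.8]
width: 0.0274
gripper_force: 24.1
```

Call:
step_arm(moves="0 0 0.02 0 0 0;0 0 0.045 0 0 0;0 0 0.045 0 0 0;0 0 0.045 0 0 0;0 0 0 0 0 0;0 0 0 0 0 0")

```text
t: 4.95
position: [0.5256, -0.2659, 0.2109]
eef_rot: [[-0.674, 0.739, 0.004], [0.739, 0.674, -0.002], [-0.004, 0.001, -1.0]]
wrist_force: [0.5, 0.2, -0.1]
width: 0.0277
gripper_force: 24.6
```

```bash
python3 - <<'E'
from h import *
c=cam("wrist"); s=r.sense(); im=r.snapshot("wrist"); cv2.imwrite("pics/w3.png",im[:,:,::-1])
print(s["position"].round(4),s["wrist_force"].round(2),s["width"],proj(c,s["position"]+[0,0,-.003]))
E
```

```text
[ 0.5256 -0.2659  0.2109] [ 0.47  0.22 -0.14] 0.02767060437489157 [319.35361143 283.4135096 ]
```

View pics/w3.png

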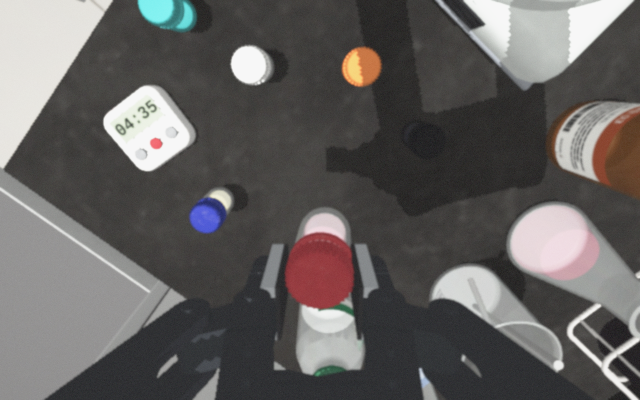

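The view shows the red vial held upright between the pads, with its cap centred at (320,270).

```bash
cat >> h.py <<'E'
def held(u,v,dz):  # cap-top pixel, height of cap top rel. TCP -> world offset from TCP and in tool axes
    c=cam("wrist"); s=r.sense(); p=s["position"]; q=onplane(c,u,v,p[2]+dz)-p; return q.round(4),(s["eef_rot"].T@q).round(4)
E
python3 - <<'E'
from h import *
for dz in (-.006,-.002,.002,.006): print(dz,*held(320,270,dz))
c=cam("wrist"); M=np.array(c[0]["cam_to_world"]); P=r.sense()["position"]; print(M[:3,:3].T@(P-M[:3,3]), 29e-3*c[1]/68)
E
```

```text
-0.006 [-0.0027  0.0034 -0.006 ] [0.0043 0.0003 0.006 ]
-0.002 [-0.0043  0.0051 -0.002 ] [0.0067 0.0003 0.002 ]
0.002 [-0.0059  0.0068  0.002 ] [ 0.009   0.0003 -0.002 ]
0.006 [-0.0075  0.0086  0.006 ] [ 0.0114  0.0002 -0.006 ]
[0.00018169 0.03727113 0.13822347] 0.1493821112995668
```

Call:
step_arm(moves="0.001 0.03 0 0 0 0;0.001 0.04 0 0 0 0;0.001 0.045 0 0 0 0;0.001 0.045 0 0 0 0;0.001 0.04 0 0 0 0;0 0.029 0 0 0 0;0 0 0 0 0 0;0 0 0 0 0 0")

```text
t: 5.8
position: [0.5285, -0.0356, 0.2066]
eef_rot: [[-0.675, 0.738, -0.003], [0.738, 0.675, 0.0], [0.002, -0.002, -1.0]]
wrist_force: [-0.3, 0.2, -0.6]
width: 0.0274
gripper_force: 24.6
```

```bash
python3 - <<'E'
from h import *
s=r.sense(); c=cam("wrist"); im=r.snapshot("wrist"); cv2.imwrite("pics/w4.png",im[:,:,::-1])
print(s["position"].round(4),s["eef_rot"].round(3).tolist(),s["width"]); print([b for b in blobs(mask(im,"red"),300)],held(320,270,-.002))
E
```

```text
[ 0.5285 -0.0356  0.2066] [[-0.675, 0.738, -0.003], [0.738, 0.675, 0.0], [0.002, -0.002, -1.0]] 0.027402074258229638
[(array([322.7,   8.3]), [299, 0, 49, 21, 751]), (array([319. , 274.3]), [286, 241, 67, 67, 2509])] (array([-0.0044,  0.0051, -0.002 ]), array([0.0067, 0.0002, 0.002 ]))
```

View pics/w4.png

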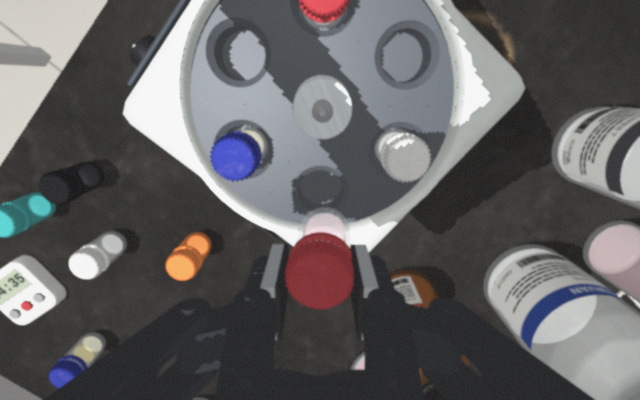

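The red vial is held over the free well at (321,187), straight across the post (322,105) from the loaded red cap at (325,5).

```bash
python3 - <<'E'
from h import *
c=cam("wrist")
for n,u,v,z in (("wellR",320,187,.096),("wellB",403,56,.096),("wellW",238,53,.096),("post",322.5,105,.136),("pin",323,110,.158)): print(n,onplane(c,u,v,z).round(4))
E
```

```text
wellR [ 0.5239 -0.0303  0.096 ]
wellB [0.5048 0.0663 0.096 ]
wellW [ 0.4287 -0.0007  0.096 ]
post [0.486 0.013 0.136]
pin [0.4866 0.0124 0.158 ]
```

Call:
step_arm(moves="0.001 -0.001 -0.02 0 0 0;0 0 -0.02 0 0 0;0 0 -0.012 0 0 0;0 0 0 0 0 0;0 0 0 0 0 0")

```text
t: 6.35
position: [0.5305, -0.0379, 0.1566]
eef_rot: [[-0.673, 0.739, -0.001], [0.739, 0.673, 0.0], [0.0, -0.0, -1.0]]
wrist_force: [1.2, 0.3, 0.3]
width: 0.0273
gripper_force: 24.7
```

Call:
step_arm(moves="0 0.001 -0.012 0 0 0;0 0 -0.01 0 0 0;0 0 -0.006 0 0 0;0 0 0 0 0 0;0 0 0 0 0 0")

```text
t: 6.85
position: [0.5323, -0.0363, 0.1312]
eef_rot: [[-0.674, 0.739, 0.004], [0.739, 0.674, -0.0], [-0.003, 0.003, -1.0]]
wrist_force: [-4.3, 0.6, 10.9]
width: 0.0274
gripper_force: 23.7
```

Call:
step_arm(moves="-0.002 0 0 0 0 0;0 0 -0.002 0 0 0;0 0 0 0 0 0")

```text
t: 7.15
position: [0.5284, -0.0363, 0.1261]
eef_rot: [[-0.674, 0.739, -0.0], [0.739, 0.674, -0.0], [0.0, -0.0, -1.0]]
wrist_force: [0.2, 1.3, -0.4]
width: 0.0274
gripper_force: 24.6
```

Call:
step_arm(moves="0 0 -0.002 0 0 0;0 0 -0.002 0 0 0;0 0 0 0 0 0")

```text
t: 7.45
position: [0.5282, -0.0362, 0.1218]
eef_rot: [[-0.674, 0.739, -0.001], [0.739, 0.674, 0.0], [0.001, -0.001, -1.0]]
wrist_force: [-0.0, -0.5, -0.7]
width: 0.0272
gripper_force: 24.6
```

Call:
step_arm(moves="0 0 -0.002 0 0 0;0 0 0 0 0 0;0 0 0 0 0 0")

```text
t: 7.75
position: [0.5285, -0.0363, 0.1204]
eef_rot: [[-0.674, 0.739, -0.0], [0.739, 0.674, 0.0], [0.0, -0.0, -1.0]]
wrist_force: [-0.5, -0.0, -1.6]
width: 0.0273
gripper_force: 24.6
```

```bash
python3 - <<'E'
from h import *
c=cam("wrist"); s=r.sense(); print(s["position"],s["wrist_force"]); im=r.snapshot("wrist"); print(blobs(mask(im,"red"),300))
cv2.imwrite("pics/w5.png",cv2.resize(im[100:360,200:460,::-1],None,fx=2.3,fy=2.3))
im=r.snapshot("scene"); cv2.imwrite("pics/s5.png",cv2.resize(im[150:290,230:470,::-1],None,fx=3,fy=3))
E
```

```text
[ 0.52852627 -0.03626867  0.12044485] [-0.4656603  -0.00983724 -1.5958785 ]
[(array([318.9, 276.2]), [282, 235, 75, 81, 3403])]
```

View pics/w5.png

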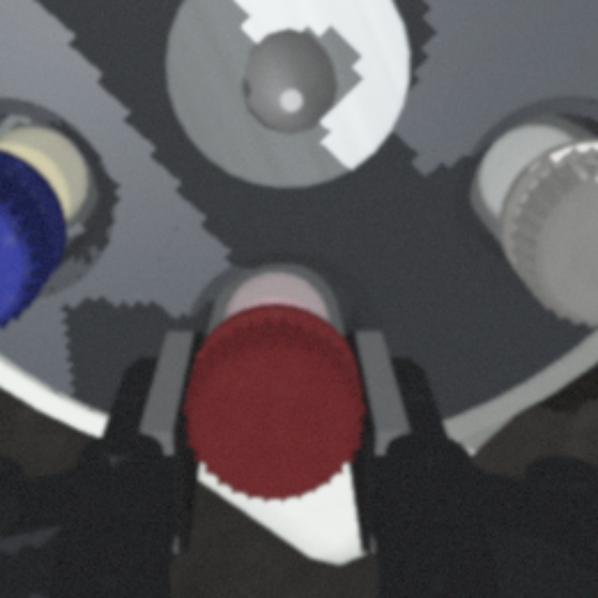

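The red cap now fills more of the view, about 75 px wide against 67 before. The pads slid down the vial once it touched bottom, so it looks seated. I'll release and check.

Call:
step_arm(moves="0 0 0 0 0 0;0 0 0 0 0 0;0 0 0.01 0 0 0;0 0 0.04 0 0 0;0 0 0.05 0 0 0;0 0 0 0 0 0;0 0 0 0 0 0", grip=0.5)

```text
t: 8.55
position: [0.53, -0.0365, 0.2234]
eef_rot: [[-0.674, 0.739, 0.005], [0.739, 0.674, -0.001], [-0.004, 0.003, -1.0]]
wrist_force: [0.5, -0.3, -1.0]
width: 0.0428
gripper_force: 0.0
```

```bash
python3 - <<'E'
from h import *
s=r.sense(); c=cam("wrist"); im=r.snapshot("wrist"); cv2.imwrite("pics/w6.png",im[:,:,::-1])
print(s["position"].round(4),s["width"],r.sense()["t"])
for col in ("red","blue"):
    for (u,v),q in blobs(mask(im,col),300): print(col,u,v,q,onplane(c,u,v,.126).round(4))
E
```

```text
[ 0.53   -0.0365  0.2234] 0.04277147677648875 8.6
red 318.9 8.5 [297, 0, 46, 22, 725] [0.4526 0.0489 0.126 ]
red 318.8 192.0 [300, 172, 39, 42, 991] [ 0.5248 -0.0304  0.126 ]
blue 238.6 147.8 [218, 127, 44, 44, 1141] [ 0.4681 -0.0426  0.126 ]
blue 529.8 295.4 [511, 274, 49, 55, 609] [0.6909 0.0141 0.126 ]
blue 72.2 358.0 [60, 345, 29, 28, 312] [ 0.4748 -0.257   0.126 ]
```

View pics/w6.png

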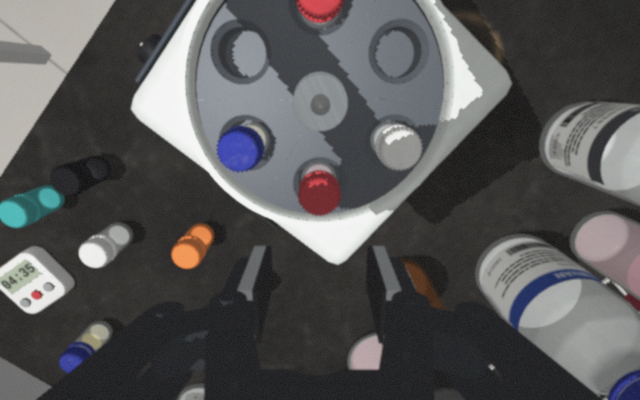

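The red vial is seated: its cap at (319,190) projects to (0.525,-0.030) at cap height 0.126. Next is blue.

Call:
step_arm(moves="-0.007 -0.035 0 0 0 7.5;-0.007 -0.045 0 0 0 7.5;-0.007 -0.045 -0.01 0 0 7.5;-0.007 -0.045 -0.02 0 0 7.5;-0.007 -0.045 -0.03 0 0 0;-0.007 -0.045 -0.03 0 0 0;-0.007 -0.045 0 0 0 0;-0.006 -0.015 0 0 0 0", grip=0.7)

```text
t: 9.4
position: [0.472, -0.3512, 0.1323]
eef_rot: [[-0.952, 0.305, -0.004], [0.305, 0.952, 0.002], [0.005, 0.001, -1.0]]
wrist_force: [-1.2, 0.0, 0.9]
width: 0.0596
gripper_force: 0.0
```

Call:
step_arm(moves="0 0 0 0 0 0;0 0 -0.03 0 0 0;0 0 -0.03 0 0 0;0 0 0 0 0 0;0 0 0 0 0 0")

```text
t: 9.9
position: [0.4745, -0.3472, 0.0751]
eef_rot: [[-0.953, 0.302, -0.002], [0.302, 0.953, 0.002], [0.002, 0.001, -1.0]]
wrist_force: [-0.1, -0.2, -0.0]
width: 0.0599
gripper_force: 0.0
```

Call:
step_arm(moves="0 -0.009 0 0 0 0;0 0 -0.015 0 0 0;0 0 -0.01 0 0 0;0 0 0 0 0 0;0 0 0 0 0 0")

```text
t: 10.4
position: [0.4742, -0.3573, 0.0497]
eef_rot: [[-0.953, 0.303, -0.001], [0.303, 0.953, 0.001], [0.001, 0.001, -1.0]]
wrist_force: [0.5, 1.0, 0.0]
width: 0.06
gripper_force: 0.0
```

Call:
step_arm(moves="0 0 0 0 0 0;0 0 0 0 0 0;0 0 0 0 0 0;0 0 0 0 0 0;0 0 0 0 0 0;0 0 0 0 0 0", grip=0)

```text
t: 11.0
position: [0.4751, -0.358, 0.051]
eef_rot: [[-0.953, 0.303, 0.001], [0.303, 0.953, -0.001], [-0.001, -0.0, -1.0]]
wrist_force: [-0.1, 0.8, 3.5]
width: 0.0278
gripper_force: 24.6
```

Call:
step_arm(moves="0 0 0.02 0 0 0;0 0 0.045 0 0 0;0 0 0.045 0 0 0;0 0 0.045 0 0 0;0 0 0 0 0 0;0 0 0 0 0 0")

```text
t: 11.6
position: [0.4754, -0.3584, 0.2071]
eef_rot: [[-0.953, 0.303, 0.002], [0.303, 0.953, -0.002], [-0.003, -0.001, -1.0]]
wrist_force: [-0.2, -0.1, -0.9]
width: 0.0275
gripper_force: 24.7
```

```bash
python3 - <<'E'
from h import *
s=r.sense(); im=r.snapshot("wrist"); cv2.imwrite("pics/w7.png",im[:,:,::-1]); print(s["position"].round(4),s["width"])
for (u,v),q in blobs(mask(im,"blue"),300):
    print(u,v,q,29e-3*cam("wrist")[1]/q[2])
    for dz in (-.006,0,.005): print(held(u,v,dz))
E
```

```text
[ 0.4754 -0.3584  0.2071] 0.02747757836271422
321.3 268.0 [287, 256, 66, 35, 663] 0.15390884194500823
(array([-0.0051,  0.002 , -0.006 ]), array([0.0054, 0.0003, 0.006 ]))
(array([-0.0084,  0.003 ,  0.    ]), array([0.0089, 0.0003, 0.    ]))
(array([-0.0112,  0.0038,  0.005 ]), array([ 0.0118,  0.0002, -0.005 ]))
```

```bash
python3 - <<'E'
from h import *
im=cv2.imread("pics/w7.png")[:,:,::-1]
h=cv2.cvtColor(np.ascontiguousarray(im),cv2.COLOR_RGB2HSV); m=((h[...,0]>105)&(h[...,0]<135)&(h[...,1]>110)&(h[...,2]>25)).astype(np.uint8)
m=cv2.morphologyEx(m,cv2.MORPH_OPEN,np.ones((3,3),np.uint8))
for b in blobs(m,500): print(b)
cv2.imwrite("pics/w7c.png",cv2.resize(im[180:340,220:420,::-1],None,fx=3,fy=3))
E
```

```text
(array([319. , 285.3]), [284, 247, 71, 77, 4313])
```

Call:
step_arm(moves="0.003 0.03 0.01 0 0 0;0.003 0.045 0.01 0 0 0;0.003 0.045 0.01 0 0 0;0.003 0.045 0 0 0 0;0.003 0.045 0 0 0 0;0.003 0.045 0 0 0 0;0.003 0.045 0 0 0 0;0.003 0.045 0 0 0 0")

```text
t: 12.45
position: [0.4972, -0.0109, 0.2329]
eef_rot: [[-0.953, 0.303, -0.004], [0.303, 0.953, 0.0], [0.004, -0.001, -1.0]]
wrist_force: [0.9, 0.6, 0.1]
width: 0.0277
gripper_force: 24.8
```

Call:
step_arm(moves="0.003 0.045 0 0 0 0;0.002 0.035 0 0 0 0;0 0 0 0 0 0;0 0 0 0 0 0")

```text
t: 12.85
position: [0.5026, 0.0677, 0.2333]
eef_rot: [[-0.954, 0.301, -0.004], [0.301, 0.954, -0.001], [0.004, -0.002, -1.0]]
wrist_force: [-0.2, -0.5, -0.6]
width: 0.0276
gripper_force: 24.8
```

Call:
step_arm(moves="0.001 -0.001 -0.025 0 0 0;0.001 0 -0.025 0 0 0;0 0 -0.018 0 0 0;0 0 -0.01 0 0 0;0 0 0 0 0 0;0 0 0 0 0 0")

```text
t: 13.45
position: [0.5059, 0.0655, 0.1578]
eef_rot: [[-0.953, 0.304, -0.0], [0.304, 0.953, -0.0], [-0.0, -0.0, -1.0]]
wrist_force: [-0.5, -0.1, 0.8]
width: 0.0276
gripper_force: 24.8
```

```bash
python3 - <<'E'
from h import *
s=r.sense(); im=r.snapshot("wrist"); cv2.imwrite("pics/w8.png",im[:,:,::-1]); print(s["position"].round(4),s["wrist_force"].round(1),cam("wrist")[0]["cam_to_world"].round(4).tolist())
E
```

```text
[0.5059 0.0655 0.1578] [-0.5 -0.1  0.8] [[0.3043, 0.9053, 0.2963, 0.4312], [0.9526, -0.2898, -0.0928, 0.0888], [0.0019, 0.3105, -0.9506, 0.2784], [0.0, 0.0, 0.0, 1.0]]
```

View pics/w8.png

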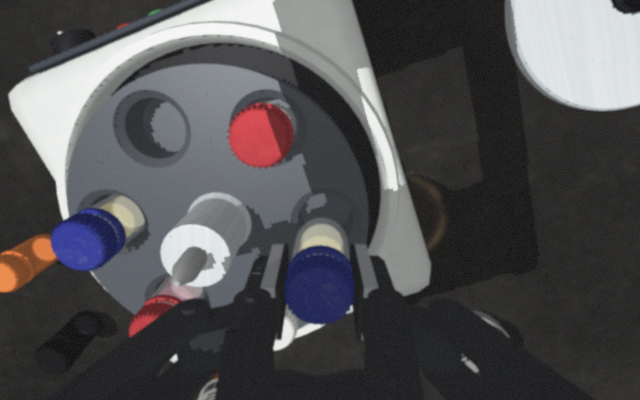

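The blue vial hangs at (320,280) just above its free well mouth at (322,213), in line with it. The next free well is at (152,128).

Call:
step_arm(moves="-0.001 0.0015 -0.01 0 0 0;0 0 -0.01 0 0 0;0 0 -0.006 0 0 0;0 0 0 0 0 0;0 0 0 0 0 0")

```text
t: 14.0
position: [0.5044, 0.0678, 0.1311]
eef_rot: [[-0.953, 0.303, -0.001], [0.303, 0.953, -0.0], [0.001, -0.0, -1.0]]
wrist_force: [-0.2, -0.2, 0.2]
width: 0.0277
gripper_force: 25.7
```

Call:
step_arm(moves="0 0 -0.003 0 0 0;0 0 -0.003 0 0 0;0 0 0 0 0 0;0 0 0 0 0 0")

```text
t: 14.4
position: [0.5046, 0.0677, 0.1254]
eef_rot: [[-0.953, 0.303, -0.0], [0.303, 0.953, -0.0], [0.0, -0.0, -1.0]]
wrist_force: [0.3, 0.3, 0.5]
width: 0.0276
gripper_force: 25.7
```

Call:
step_arm(moves="0 0 -0.002 0 0 0;0 0 -0.001 0 0 0;0 0 0 0 0 0;0 0 0 0 0 0")

```text
t: 14.8
position: [0.5048, 0.0677, 0.1226]
eef_rot: [[-0.953, 0.303, 0.0], [0.303, 0.953, 0.0], [-0.0, 0.0, -1.0]]
wrist_force: [0.3, -0.2, -0.1]
width: 0.0277
gripper_force: 25.7
```

Call:
step_arm(moves="0 0 0 0 0 0;0 0 0 0 0 0;0 0 0.01 0 0 0;0 0 0.035 0 0 0;0 0 0.045 0 0 0;0 0 0.015 0 0 0;0 0 0 0 0 0", grip=0.5)

```text
t: 15.5
position: [0.5069, 0.0678, 0.232]
eef_rot: [[-0.953, 0.303, 0.007], [0.303, 0.953, 0.0], [-0.007, 0.002, -1.0]]
wrist_force: [-0.3, 0.0, -1.0]
width: 0.0426
gripper_force: 0.0
```

```bash
python3 - <<'E'
from h import *
s=r.sense(); c=cam("wrist"); im=r.snapshot("wrist"); cv2.imwrite("pics/w9.png",im[:,:,::-1]); print(s["position"].round(4),s["width"],s["t"])
for col in ("red","blue"):
    for (u,v),q in blobs(mask(im,col),200): print(col,u,v,q,onplane(c,u,v,.126).round(4))
E
```

```text
[0.5069 0.0678 0.232 ] 0.04258788776356978 15.5
red 276.8 118.0 [256, 97, 43, 43, 1376] [0.4469 0.0587 0.126 ]
red 195.3 257.6 [177, 236, 41, 40, 1054] [ 0.5223 -0.031   0.126 ]
blue 148.0 186.8 [127, 168, 42, 41, 909] [ 0.4635 -0.0393  0.126 ]
blue 314.4 190.1 [300, 175, 39, 36, 553] [0.4998 0.0666 0.126 ]
```

Call:
step_arm(moves="-0.01 -0.035 0 0 0 7.5;-0.01 -0.04 0 0 0 7.5;-0.01 -0.04 0 0 0 7.5;-0.01 -0.04 0 0 0 7.5;-0.01 -0.04 -0.01 0 0 0;-0.01 -0.04 -0.03 0 0 0;-0.01 -0.04 -0.03 0 0 0;-0.01 -0.028 -0.03 0 0 0", grip=0.65)

```text
t: 16.35
position: [0.4234, -0.2353, 0.1262]
eef_rot: [[-0.977, -0.213, -0.001], [-0.213, 0.977, 0.001], [0.001, 0.001, -1.0]]
wrist_force: [-0.1, 0.4, 1.3]
width: 0.0551
gripper_force: 0.0
```

Call:
step_arm(moves="0 0 0 0 0 0;0 0 0 0 0 0;0 0 -0.02 0 0 0;0 0 -0.02 0 0 0;0 0 0 0 0 0;0 0 0 0 0 0")

```text
t: 16.95
position: [0.4256, -0.2329, 0.0894]
eef_rot: [[-0.976, -0.216, 0.0], [-0.216, 0.976, 0.0], [-0.0, 0.0, -1.0]]
wrist_force: [0.6, -0.2, 0.5]
width: 0.0554
gripper_force: 0.0
```

Call:
step_arm(moves="0 -0.0015 -0.02 0 0 0;0 0 -0.015 0 0 0;0 0 -0.006 0 0 0;0 0 0 0 0 0;0 0 0 0 0 0")

```text
t: 17.45
position: [0.4259, -0.2355, 0.0489]
eef_rot: [[-0.977, -0.215, 0.001], [-0.215, 0.977, -0.001], [-0.001, -0.001, -1.0]]
wrist_force: [0.2, 0.4, 0.1]
width: 0.0553
gripper_force: 0.0
```

Call:
step_arm(moves="0 0 0 0 0 0;0 0 0 0 0 0;0 0 0 0 0 0;0 0 0 0 0 0;0 0 0 0 0 0;0 0 0 0 0 0", grip=0)

```text
t: 18.05
position: [0.4258, -0.2357, 0.0486]
eef_rot: [[-0.977, -0.214, 0.001], [-0.214, 0.977, -0.001], [-0.001, -0.001, -1.0]]
wrist_force: [0.3, 0.2, 5.6]
width: 0.0274
gripper_force: 24.5
```

Call:
step_arm(moves="0 0 0.02 0 0 0;0 0 0.045 0 0 0;0 0 0.045 0 0 0;0 0 0.045 0 0 0;0 0 0 0 0 0;0 0 0 0 0 0")

```text
t: 18.65
position: [0.4259, -0.2358, 0.2042]
eef_rot: [[-0.977, -0.214, 0.003], [-0.214, 0.977, -0.002], [-0.002, -0.002, -1.0]]
wrist_force: [0.3, -0.7, -1.0]
width: 0.0275
gripper_force: 24.8
```

```bash
python3 - <<'E'
from h import *
s=r.sense(); im=r.snapshot("wrist"); cv2.imwrite("pics/w10.png",cv2.resize(im[150:350,200:440,::-1],None,fx=3,fy=3)); print(s["position"].round(4),s["width"],s["gripper_force"])
E
```

```text
[ 0.4259 -0.2358  0.2042] 0.027470497941184415 24.75484549999237
```

View pics/w10.png

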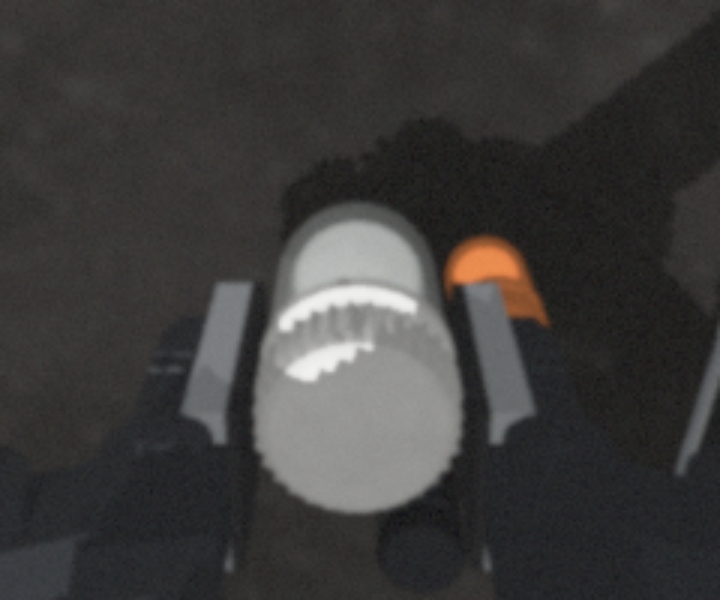

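The white vial is held upright and centred, with its cap top at about (320,290) in full-frame pixels.

Call:
step_arm(moves="0 0.03 0.005 0 0 0;0 0.045 0 0 0 0;0.001 0.045 0 0 0 0;0 0.045 0 0 0 0;0.001 0.04 0 0 0 0;0 0.031 0 0 0 0;0 0 0 0 0 0;0 0 0 0 0 0")

```text
t: 19.5
position: [0.4261, 0.0013, 0.2058]
eef_rot: [[-0.976, -0.216, -0.003], [-0.216, 0.976, 0.0], [0.003, 0.001, -1.0]]
wrist_force: [0.4, 0.3, 0.2]
width: 0.0275
gripper_force: 24.8
```

Call:
step_arm(moves="0 0 -0.02 0 0 0;0 0 -0.02 0 0 0;0 0 -0.01 0 0 0;0 0 0 0 0 0;0 0 0 0 0 0")

```text
t: 20.0
position: [0.4271, 0.0002, 0.1578]
eef_rot: [[-0.977, -0.213, -0.001], [-0.213, 0.977, 0.0], [0.001, 0.0, -1.0]]
wrist_force: [0.0, -0.5, -0.1]
width: 0.0277
gripper_force: 24.8
```

Aligned with (0.4275, -0.0005). Seating is expected at TCP z of about 0.121.

Call:
step_arm(moves="0 0 -0.01 0 0 0;0 0 -0.01 0 0 0;0 0 -0.008 0 0 0;0 0 0 0 0 0;0 0 0 0 0 0")

```text
t: 20.5
position: [0.4269, 0.0008, 0.1294]
eef_rot: [[-0.977, -0.214, -0.001], [-0.214, 0.977, 0.0], [0.001, 0.0, -1.0]]
wrist_force: [0.4, -0.0, -0.0]
width: 0.0278
gripper_force: 24.8
```

Call:
step_arm(moves="0 0 -0.003 0 0 0;0 0 -0.002 0 0 0;0 0 0 0 0 0;0 0 0 0 0 0")

```text
t: 20.9
position: [0.4271, 0.0008, 0.1247]
eef_rot: [[-0.977, -0.214, 0.0], [-0.214, 0.977, 0.0], [-0.0, -0.0, -1.0]]
wrist_force: [0.6, -0.7, -0.1]
width: 0.0274
gripper_force: 24.8
```

Call:
step_arm(moves="0 0 -0.002 0 0 0;0 0 -0.001 0 0 0;0 0 0 0 0 0;0 0 0 0 0 0")

```text
t: 21.3
position: [0.4271, 0.0008, 0.1216]
eef_rot: [[-0.977, -0.214, -0.0], [-0.214, 0.977, 0.0], [0.0, 0.0, -1.0]]
wrist_force: [0.4, -0.8, -0.4]
width: 0.0275
gripper_force: 24.8
```

Call:
step_arm(moves="0 0 0 0 0 0;0 0 0 0 0 0;0 0 0.01 0 0 0;0 0 0.035 0 0 0;0 0 0.045 0 0 0;0 0 0.045 0 0 0;-0.03 0 0.01 0 0 0;0 0 0 0 0 0", grip=0.5)

```text
t: 22.1
position: [0.3971, 0.0007, 0.2709]
eef_rot: [[-0.977, -0.214, 0.006], [-0.214, 0.977, -0.001], [-0.006, -0.002, -1.0]]
wrist_force: [-0.2, -0.0, 0.4]
width: 0.042
gripper_force: 0.0
```

Call:
step_arm(moves="0 0.005 0 0 0 -8;0 0.005 0 0 0 -8;0 0 0 0 0 0;0 0 0 0 0 0")

```text
t: 22.5
position: [0.3971, 0.0108, 0.2665]
eef_rot: [[-0.998, 0.059, -0.0], [0.059, 0.998, -0.0], [0.0, -0.0, -1.0]]
wrist_force: [0.5, -0.5, -0.5]
width: 0.0426
gripper_force: 0.0
```

```bash
python3 - <<'E'
from h import *
s=r.sense(); c=cam("wrist"); im=r.snapshot("wrist"); cv2.imwrite("pics/w11.png",cv2.resize(im[:,:,::-1],(800,500),interpolation=cv2.INTER_CUBIC)); np.save("w11.npy",np.array(c[0]["cam_to_world"]))
print(s["position"].round(4),s["eef_rot"].round(3).tolist(),s["t"])
for n,p in (("R",(.5245,-.031,.126)),("B",(.504,.068,.126)),("W",(.427,0,.123))): print(n,proj(c,p)*1.25)
E
```

```text
[0.3971 0.0108 0.2665] [[-0.998, 0.059, -0.0], [0.059, 0.998, -0.0], [0.0, -0.0, -1.0]] 22.5
R [351.71453259 406.21478883]
B [491.02265321 374.44232216]
W [385.85705016 275.64891919]
```

View pics/w11.png

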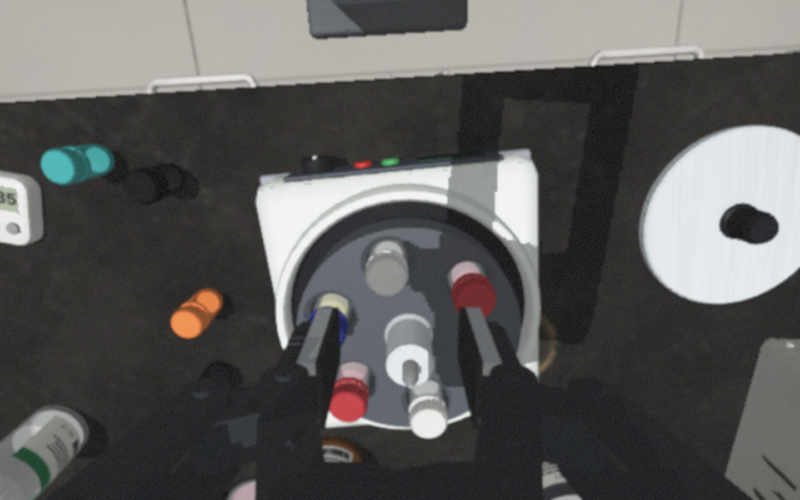

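All three vials are seated: white at (386,270), red at (349,400) opposite the loaded red at (473,292), and blue across from the loaded blue (hidden by a finger). The lid is at right with its knob at (760,227).

Call:
step_arm(moves="-0.004 0.035 0 0 0 0;-0.004 0.045 0 0 0 0;-0.004 0.045 0 0 0 0;-0.004 0.045 0 0 0 0;-0.004 0.045 0 0 0 0;-0.004 0.045 0 0 0 0;-0.003 0.03 0 0 0 0;0 0 0 0 0 0", grip=0.7)

```text
t: 23.35
position: [0.3692, 0.3037, 0.2661]
eef_rot: [[-0.998, 0.056, -0.001], [0.056, 0.998, 0.0], [0.001, 0.0, -1.0]]
wrist_force: [-0.5, -0.2, -0.1]
width: 0.0599
gripper_force: 0.0
```

```bash
cat > lid.py <<'E'
from h import *
from scipy.optimize import least_squares
s=r.sense(); c=cam("wrist"); im=r.snapshot("wrist"); cv2.imwrite("pics/w12.png",im[:,:,::-1]); print(s["position"].round(4))
h=cv2.cvtColor(im,cv2.COLOR_RGB2HSV); m=((h[...,1]<40)&(h[...,2]>150)).astype(np.uint8)
exp=proj(c,(.40,.302,.01)).round().astype(int); print("exp",exp)
n,l,st,ce=cv2.connectedComponentsWithStats(m); k=l[exp[1],exp[0]]; print(k,st[k])
cn=max(cv2.findContours((l==k).astype(np.uint8),cv2.RETR_EXTERNAL,cv2.CHAIN_APPROX_NONE)[0],key=len)[:,0]
cn=cv2.convexHull(cn)[:,0]
P=np.array([onplane(c,u,v,.010)[:2] for u,v in cn])
o=least_squares(lambda p:np.hypot(*(P-p[:2]).T)-.082,[.43,.30],loss="soft_l1",f_scale=.001); print("lid",o.x.round(4),"rms",np.abs(o.fun).mean())
q=np.clip(proj(c,(*o.x,.04)).round().astype(int),60,580); K=((h[...,2]<60)).astype(np.uint8); print("knobtop exp",q)
n,l,st,ce=cv2.connectedComponentsWithStats(K); k=l[q[1],q[0]]; print(st[k],ce[k],onplane(c,*ce[k],.03))
E
python3 lid.py
```

```text
[0.3692 0.3037 0.2661]
exp [319 182]
0 [     0      0    640    400 167582]
lid [0.467  0.2628] rms 0.3590875607415868
knobtop exp [287 250]
[     0      0    640    400 133920] [323.12346924 162.67218489] [0.37322483 0.3074145  0.03      ]
```

```bash
python3 - <<'E'
from h import *
im=cv2.imread("pics/w12.png"); h=cv2.cvtColor(im,cv2.COLOR_BGR2HSV)
for v in range(60,360,12): print(v,[tuple(int(x) for x in h[v,u]) [2] for u in range(200,440,12)])
E
```

```text
60 [177, 177, 177, 177, 178, 176, 180, 178, 178, 178, 179, 178, 177, 177, 177, 177, 174, 169, 164, 163]
72 [167, 164, 157, 163, 168, 172, 174, 178, 178, 178, 174, 178, 176, 180, 181, 181, 179, 176, 182, 182]
84 [107, 175, 175, 176, 176, 144, 177, 179, 181, 179, 178, 177, 178, 177, 179, 171, 127, 129, 76, 58]
96 [132, 77, 60, 41, 45, 27, 34, 35, 30, 32, 32, 34, 34, 34, 33, 32, 39, 47, 48, 49]
108 [44, 47, 45, 46, 47, 28, 32, 31, 30, 32, 34, 38, 37, 51, 50, 36, 38, 45, 49, 47]
120 [49, 48, 43, 44, 47, 36, 35, 35, 36, 36, 34, 40, 52, 52, 50, 46, 33, 36, 44, 45]
132 [47, 46, 46, 51, 46, 49, 33, 35, 36, 37, 54, 53, 49, 52, 52, 52, 29, 28, 45, 47]
144 [44, 39, 43, 44, 49, 52, 49, 31, 35, 69, 180, 204, 130, 42, 52, 47, 52, 38, 35, 48]
156 [45, 41, 51, 45, 47, 46, 49, 59, 137, 216, 235, 235, 232, 233, 216, 50, 48, 47, 35, 29]
168 [49, 45, 43, 48, 49, 47, 78, 233, 135, 138, 236, 234, 232, 233, 233, 230, 51, 48, 29, 32]
180 [49, 48, 50, 47, 44, 50, 234, 236, 235, 136, 134, 233, 232, 232, 211, 138, 98, 45, 46, 35]
192 [46, 48, 41, 48, 49, 130, 233, 234, 236, 228, 136, 134, 131, 138, 135, 136, 1
[... 497 characters left out ...]
48, 45, 56, 114, 32, 49, 49, 50, 229, 234, 230, 231, 234, 232, 103, 27, 35, 101, 37, 45]
276 [49, 39, 113, 39, 27, 47, 46, 46, 48, 44, 114, 138, 55, 48, 47, 34, 30, 41, 103, 36]
288 [49, 67, 98, 19, 28, 47, 42, 44, 44, 43, 43, 49, 50, 49, 44, 48, 29, 29, 100, 36]
300 [38, 39, 93, 33, 31, 50, 51, 40, 44, 44, 46, 44, 52, 47, 48, 49, 31, 26, 114, 36]
312 [39, 32, 34, 29, 47, 46, 43, 41, 46, 45, 45, 46, 44, 47, 107, 113, 90, 34, 41, 37]
324 [43, 34, 40, 35, 46, 40, 40, 45, 48, 44, 39, 44, 38, 45, 109, 112, 109, 35, 38, 33]
336 [35, 35, 38, 31, 46, 44, 43, 43, 44, 40, 47, 45, 39, 47, 106, 112, 108, 27, 37, 34]
348 [42, 36, 38, 39, 42, 42, 45, 43, 49, 45, 41, 48, 45, 50, 107, 115, 111, 40, 35, 33]
```

Half the lid is in shadow (V of about 135). I'll lower the threshold to 90.

```bash
sed -i 's/h\[...,2\]>150/h[...,2]>90/; s/(.40,.302,.01)/(.41,.27,.01)/; s/h\[...,2\]<60/h[...,2]<75/' lid.py; python3 lid.py
```

```text
[0.3696 0.302  0.2661]
exp [293 192]
3 [  259   142   143   135 14447]
lid [0.4379 0.31  ] rms 0.00042712547606561416
knobtop exp [331 223]
[318 201  27  32 694] [330.97550432 216.54755043] [0.43420943 0.31068403 0.03      ]
```

Call:
step_arm(moves="0.017 0.002 -0.035 0 0 0;0.017 0.002 -0.04 0 0 0;0.017 0.002 -0.04 0 0 0;0.017 0.002 -0.04 0 0 0;0 0 -0.02 0 0 0;0 0 0 0 0 0;0 0 0 0 0 0")

```text
t: 24.15
position: [0.4384, 0.3077, 0.0921]
eef_rot: [[-0.998, 0.064, -0.0], [0.064, 0.998, -0.0], [0.0, -0.0, -1.0]]
wrist_force: [0.1, 0.0, 0.9]
width: 0.0599
gripper_force: 0.0
```

Call:
step_arm(moves="0 0.002 -0.025 0 0 0;0 0 -0.018 0 0 0;0 0 -0.009 0 0 0;0 0 0 0 0 0;0 0 0 0 0 0")

```text
t: 24.65
position: [0.439, 0.3112, 0.0413]
eef_rot: [[-0.998, 0.063, 0.002], [0.063, 0.998, 0.001], [-0.002, 0.001, -1.0]]
wrist_force: [-0.5, 0.1, 0.1]
width: 0.0596
gripper_force: 0.0
```

Call:
step_arm(moves="0 0 -0.002 0 0 0;0 0 0 0 0 0;0 0 0 0 0 0;0 0 0 0 0 0;0 0 0 0 0 0;0 0 0 0 0 0;0 0 0 0 0 0;0 0 0 0 0 0", grip=0, grip_force=50)

```text
t: 25.45
position: [0.4389, 0.3111, 0.0391]
eef_rot: [[-0.998, 0.063, 0.002], [0.063, 0.998, 0.001], [-0.002, 0.001, -1.0]]
wrist_force: [-1.7, -2.4, 6.8]
width: 0.0294
gripper_force: 48.3
```

Call:
step_arm(moves="0 0 0.01 0 0 0;0 0 0.02 0 0 0;0 0 0.03 0 0 0;0 0 0.035 0 0 0;0 0 0.035 0 0 0;0 0 0.035 0 0 0;0 0 0 0 0 0;0 0 0 0 0 0")

```text
t: 26.25
position: [0.4386, 0.3111, 0.2042]
eef_rot: [[-0.998, 0.063, 0.002], [0.063, 0.998, 0.001], [-0.002, 0.002, -1.0]]
wrist_force: [0.1, -0.1, -2.2]
width: 0.0294
gripper_force: 48.3
```

```bash
sed -e 's/\.010)/s["position"][2]-.0295)/; s/(.41,.27,.01)/(s["position"][0]-.03,s["position"][1]-.04,s["position"][2]-.0295)/; s/\[.43,.30\]/s["position"][:2]/' lid.py > lid2.py; python3 lid2.py
```

```text
[0.4386 0.3111 0.2042]
exp [228 199]
3 [  146    41   494   359 91589]
lid [0.4384 0.3116] rms 0.010174269289839685
knobtop exp [320 177]
[     0      0    640    400 137247] [340.51639016 206.79942002] [0.47028066 0.32813195 0.03      ]
```

Call:
step_arm(moves="0 -0.015 0.01 0 0 0;0 -0.03 0.01 0 0 0;0 -0.04 0.005 0 0 0;0.003 -0.04 0 0 0 0;0.008 -0.04 0 0 0 0;0.01 -0.04 0 0 0 0;0.01 -0.04 0 0 0 0;0.01 -0.03 0 0 0 0")

```text
t: 27.1
position: [0.478, 0.0336, 0.2257]
eef_rot: [[-0.998, 0.064, -0.003], [0.064, 0.998, -0.0], [0.003, -0.0, -1.0]]
wrist_force: [0.3, 0.8, -1.9]
width: 0.0295
gripper_force: 48.4
```

Call:
step_arm(moves="0.006 -0.023 0 0 0 0;0 0 0 0 0 0;0 0 0 0 0 0;0 0 0 0 0 0")

```text
t: 27.5
position: [0.4844, 0.0135, 0.2266]
eef_rot: [[-0.998, 0.063, -0.002], [0.063, 0.998, 0.001], [0.002, 0.0, -1.0]]
wrist_force: [0.6, -0.3, -2.0]
width: 0.0296
gripper_force: 48.4
```

Call:
step_arm(moves="0.001 -0.001 -0.012 0 0 0;0 0 -0.012 0 0 0;0 0 0 0 0 0;0 0 0 0 0 0")

```text
t: 27.9
position: [0.4854, 0.0122, 0.2027]
eef_rot: [[-0.998, 0.063, -0.002], [0.063, 0.998, 0.0], [0.002, 0.0, -1.0]]
wrist_force: [-0.3, -0.2, -2.5]
width: 0.0294
gripper_force: 48.4
```

Call:
step_arm(moves="0.0005 0 -0.005 0 0 0;0 0 -0.005 0 0 0;0 0 0 0 0 0;0 0 0 0 0 0")

```text
t: 28.3
position: [0.4865, 0.0117, 0.1936]
eef_rot: [[-0.998, 0.063, -0.0], [0.063, 0.998, -0.0], [0.0, -0.0, -1.0]]
wrist_force: [0.0, -0.3, -1.9]
width: 0.0293
gripper_force: 48.4
```

Call:
step_arm(moves="-0.0005 0.0008 -0.004 0 0 0;0 0 -0.004 0 0 0;0 0 -0.004 0 0 0;0 0 0 0 0 0;0 0 0 0 0 0")

```text
t: 28.8
position: [0.486, 0.0126, 0.1814]
eef_rot: [[-0.998, 0.063, -0.0], [0.063, 0.998, 0.0], [0.0, -0.0, -1.0]]
wrist_force: [0.7, -0.0, -1.6]
width: 0.0296
gripper_force: 48.4
```

No contact so far, and seating is expected at about 0.175.

Call:
step_arm(moves="0 0 -0.003 0 0 0;0 0 -0.002 0 0 0;0 0 0 0 0 0;0 0 0 0 0 0")

```text
t: 29.2
position: [0.4861, 0.0126, 0.1766]
eef_rot: [[-0.998, 0.063, -0.0], [0.063, 0.998, -0.0], [0.0, -0.0, -1.0]]
wrist_force: [0.3, -0.1, -1.5]
width: 0.0298
gripper_force: 48.4
```

Call:
step_arm(moves="0 0 -0.001 0 0 0;0 0 -0.001 0 0 0;0 0 0 0 0 0;0 0 0 0 0 0")

```text
t: 29.6
position: [0.4862, 0.0126, 0.175]
eef_rot: [[-0.998, 0.063, 0.0], [0.063, 0.998, -0.0], [-0.0, -0.0, -1.0]]
wrist_force: [-1.4, 0.2, 1.9]
width: 0.0296
gripper_force: 49.3
```

Contact came at the expected height, so I'll release and back off.

Call:
step_arm(moves="0 0 0 0 0 0;0 0 0 0 0 0;0 0 0 0 0 0;0 0 0 0 0 0;0 0 0.01 0 0 0;0 0 0.03 0 0 0;0 0 0.04 0 0 0;0 0 0.04 0 0 0", grip=0.7)

```text
t: 30.4
position: [0.4857, 0.0126, 0.2964]
eef_rot: [[-0.998, 0.063, -0.001], [0.063, 0.998, 0.0], [0.001, 0.0, -1.0]]
wrist_force: [0.2, -0.6, -0.5]
width: 0.0598
gripper_force: 0.0
```

Call:
step_arm(moves="-0.03 0 0.02 0 0 0;-0.03 0 0.02 0 0 0;-0.03 0 0 0 0 0;0 0 0 0 0 0;0 0 0 0 0 0")

```text
t: 30.9
position: [0.3962, 0.0126, 0.3357]
eef_rot: [[-0.998, 0.063, 0.003], [0.063, 0.998, -0.0], [-0.003, -0.0, -1.0]]
wrist_force: [0.2, -0.4, 0.1]
width: 0.0601
gripper_force: 0.0
```

```bash
python3 - <<'E'
from h import *
c=cam("wrist"); print(r.sense()["position"].round(4)); w=r.snapshot("wrist"); cv2.imwrite("pics/w13.png",w[:,:,::-1]); s=r.snapshot("scene"); t=r.snapshot("top")
a=cv2.resize(np.ascontiguousarray(w[:,:,::-1]),(480,300)); b=cv2.resize(np.ascontiguousarray(s[130:290,200:456,::-1]),(480,300),interpolation=cv2.INTER_CUBIC); d=cv2.resize(np.ascontiguousarray(t[140:270,240:440,::-1]),(320,208))
o=np.zeros((600,800,3),np.uint8); o[:300,:480]=a; o[300:,:480]=b; o[:208,480:]=d; cv2.imwrite("pics/fin.png",o)
for x in ((.438,.31),): pass
h=cv2.cvtColor(w,cv2.COLOR_RGB2HSV); m=((h[...,1]<40)&(h[...,2]>90)).astype(np.uint8)
e=proj(c,(.45,-.02,.146)).round().astype(int); n,l,st,ce=cv2.connectedComponentsWithStats(m); print(e,l[e[1],e[0]],st[l[e[1],e[0]]])
E
```

```text
[0.3962 0.0126 0.3357]
[289 226] 2 [  210   112   219   215 29494]
```

View pics/fin.png

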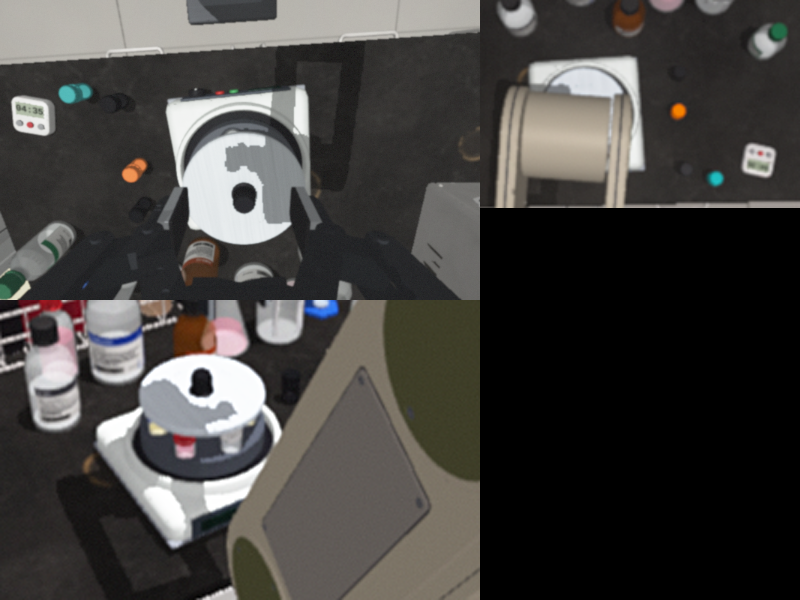

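The final views show the lid level on the rotor, with its knob up over the spindle and the vials standing beneath it. The timer and green bottle are where they were.

```bash
python3 -c "
from rig import r
print(r.hand_in())"
```

```text
the job is handed in; nothing more can be done
None
```

The job is handed in: each loose vial is in the well straight across from its same-colour match, and the lid sits down and level on the rotor with its knob up. It took about 31 s of the 112 s allowed, and no verdict came back.

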